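# Couple the camlock cap to the manifold port

### The arm

A 7-joint arm with a two-finger parallel gripper is mounted at the origin on the work surface. World frame = base frame: x ahead of the robot, y to its left, z up, the work surface at z = 0. Lengths are in m, angles in rad, forces in N, time in s.
With the tool pointing down it reaches from about 0.4 to 0.85 m from the base axis. Payload 10.4 kg.
Tool frame: the origin (TCP) lies on the mounting face of the last link; the fingertips stand r.tips_ahead ahead of it and the grasp point (between the pads) lies 164 mm ahead of it (r.tips_ahead is the distance from the TCP to the fingertips, in m); z points along the fingers, y is the line along which they close (so a half turn about z gives the same grasp; the last joint's range is limited). The gripper opens to 87 mm and grips with 3 to 60 N. Pads are 19 mm wide; open, the fingers measure 117 mm over their backs; the gripper's body (75 mm by 190 mm) begins 51 mm behind the grasp point.
Start: joints at [1.094, 0.332, -0.065, 1.46, 0.022, 1.35, -0.088], TCP at [0.274, -0.562, 0.405] pointing down, gripper open.
Joint ranges: [-2.6, 2.6], [-0.5, 2.12], [-1.47, 1.34], [0.16, 2.42], [-1.27, 4.41], [0.06, 2.06], [-2.6, 2.6]. Speed limits (rad/s): [2.22, 2.22, 2.79, 2.79, 3.14, 3.14, 3.14].

### API

Orientations are given as a unit quaternion [x, y, z, w].
In Python, from bench import telemetry, imaging, job, r gives the robot as it stands.
- The arm moves only by the tool move_arm, never from a script. Its argument "steps" is a list of rows, each an object of numbers: "dx", "dy", "dz": the shift along the tool's x, y, z in cm; "spin": the turn about the tool's z in rad. In form: [{"dx": .., "dy": .., "dz": .., "spin": ..}, ...]. A call has 1 to 12 rows; each row shifts and turns the commanded pose from where the row before left it, along the tool's axes as they then stand; what a row does not reach is not made up. A row lasts 1/10 s, in which the tool goes at most 50 mm and 8.59 degrees, less where a joint would pass 70% of its speed; a pose out of reach is approached as far as the arm can. A call with a gripper value outside its range is refused whole. "claw" is the finger opening in cm, from 0 to 8.7, set as the call begins (left out, the last holds). The fingers move at their own pace and stop on an object; "squeeze" is the grip in N (left out, the last holds). Time passes only in rows, so rows that do not move let the fingers close. It gives the time, the measured TCP pose, the force, the opening and the grip force at its end, in the units of the state.
- telemetry.read_state(): the state, without advancing time (a new reading comes with each control period).
- imaging.camera(name): name is "scene" or "top"; returns a dict with "img" (400x640x3 uint8, red, green, blue), "camera_matrix" (3x3 intrinsics, pixels), "R" (3x3) and "t" (3): a world point X has camera coordinates R X + t. Camera axes: x right, y down, z forward; pixel columns grow to the right and rows downward; lengths in m; the calibration is good to about 2 mm. A picture is of the moment at which its call begins. There is no depth.
- job.close_job(): hands the job in; it is judged then, once.
The state is a dict: "time": time; "joint_positions": joint angles; "joint_vel": joint speeds; "joint_torque": joint torques, N m; "ee_pos": TCP position; "eef_rot": TCP orientation; "ft_force": force on the tool from outside, world axes, zero at the start; "torque": the same for the moment, N m; "width": finger opening in m; "grip_force": force on a finger pad.
Only numpy, scipy, OpenCV 4.12 (cv2) and the standard library are available. Lean on these libraries where they do the work, as an engineer would, in place of code of your own. Each camera call takes 0.05 s, during which the arm holds its last target. There are 200 camera calls.

### The job

Take the cam-arm coupling out of its notched rack and push it straight down onto the grooved adaptor of the port, compressing the seal so that it is fully home, with both its arms still up; lower it, do not let it drop. Then swing the two cam arms fully down one after the other so that it is locked. Leave the bottle, the steel carriage and the bolt bin where they stand.

Things in the scene. Friction and masses are not known exactly. Their poses are not given: they have to be found in the camera images.
- coupling_mid (a point): Point on the axis of the loose aluminium coupling, half-way up: 38 mm above its rim, 38 mm below its top. z up while it stands mouth down, as at the start. Above the rim: round skirt, outside diameter 50 mm, 42 mm high (bore 37.6 mm, 36 mm deep); then the part to grip, a square block 46 x 46 mm, from 42 to 76 mm above the rim, faces square to x and y. Half a turn about z makes no difference.
- coupling: The same coupling; origin at the centre of its rim, axes as coupling_mid. 0.25 to 0.45 kg with its two steel cam arms. They hinge on the skirt at y = +26 mm (cam_a) and y = -26 mm (cam_b), 16 mm above the rim, and stick out along +y and -y: 12 mm wide, 6 mm thick, 74 mm from hinge to end. It stands stably on its rim on the bench, so it can be put down there and regripped.
- cam_a (a joint): Angle (rad) of the arm at the coupling's +y about its hinge (axis along x): 0 level and outward, negative raised, positive swung down; from -0.55 (stop) to 0.85 (fully down, stop). Starts raised, -0.5 to -0.15. Light friction (about 1 N at the tip): stays where left. Its cam nose enters the adaptor's groove as it goes down: locks the coupling on, or keeps it off if swung too early.
- cam_b (a joint): The same for the arm at the coupling's -y.
- cam_a_tip (a point): Point on the upper face of the +y arm, on its centre line, 60 mm from its hinge.
- cam_b_tip (a point): The same on the -y arm.
- port: Fixed manifold; origin under its centre on the bench, z up. Foot 110 (x) x 90 (y) x 20 mm. Upright grooved steel adaptor, diameter 36 mm, top (tapered to 25 mm) 108 mm above the bench. Two guard cheeks 12 mm thick, 40 mm long (y), 165 mm high, stand at x = -34 and +34 mm (gap 56 mm). The coupling goes between them, arms along y (either way round); fingers fit only at its +y and -y sides.
- port_seat (a point): Point on the adaptor's axis, 75 mm above the bench, axes as the port: where the centre of the coupling's rim is when fully home (coupling_mid then 38 mm above it).
- seal (a joint): How far (m) the black seal ring round the adaptor is pressed down: 0 = standing 6 mm proud, 0.006 = fully compressed. It resists with about 12 N, more than the coupling's weight, and stays down when released.
- rack: Fixed grey rack that holds the coupling; origin under its centre on the bench, z up. Foot 90 (x) x 100 (y) x 12 mm; the rim stands on it at its centre, coupling axes parallel to the rack's. Two plates 12 mm thick, 60 mm wide (x), 88 mm high (to the coupling's top), at y = -33 and +33 mm, each with an 18 mm notch open at the top for an arm. Fingers fit only at the coupling's +x and -x sides; it lifts straight up.
- bottle_mid (a point): Bystander: centre of a white bottle, diameter 42 mm, 120 mm tall, standing near the port. Not to be moved.
- carriage_mid (a point): Bystander: centre of a steel linear-guide carriage, 66 (x) x 44 (y) x 28 mm high, on the bench between rack and port. Not to be moved.
- bin_mid (a point): Bystander: centre of a blue open bin of bolts, 75 (x) x 110 (y) x 40 mm high, near the rack. Not to be moved.
Not all that is in view belongs to the job. What is shaped like the coupling but pink or yellow is not meant. Leave any orange look-alike of the port alone.

How it is judged:
On the way, in this order (a step that is already met when the one before it is completed fails the run):
1. the coupling is fully home on the adaptor with both arms still up (horizontal distance between coupling_mid and port_seat below 0.004 m and z of coupling_mid in the frame of port_seat below 0.0405 m and angle between coupling_mid's own z axis and vertical below 0.08 rad and value of joint each of cam_a, cam_b below 0.1 rad), for 0.2 s.
2. one arm is fully down while the other is still up (((value of joint cam_a above 0.74 rad and value of joint cam_b below 0.1 rad) or (value of joint cam_b above 0.74 rad and value of joint cam_a below 0.1 rad))), for 0.1 s.
3. both arms are fully down (value of joint each of cam_a, cam_b above 0.74 rad), for 0.2 s.
At the end, for the whole second after the job is handed in: The coupling is on the adaptor within 4 mm of its axis, upright within 0.06 rad, its rim within 2.5 mm of fully home (seal pressed at least 4 mm), at rest, and both arms are down past 0.74 rad of 0.85 (all of step 3 and horizontal distance between coupling_mid and port_seat below 0.004 m and z of coupling_mid in the frame of port_seat below 0.0405 m and angle between coupling_mid's own z axis and vertical below 0.06 rad and linear speed of coupling below 0.02 m/s and value of joint seal above 0.004 m); the robot touches nothing.
It fails at once if the coupling is dropped (falls faster than 0.35 m/s with the fingers off it, a drop of over about 6 mm) (linear speed of coupling above 0.35 m/s and contact force between the fingers and coupling below 0.1 N).
It fails at once if a bystander (bottle, carriage or bin) is moved by more than 20 mm or tipped over (distance of any of bottle_mid, carriage_mid, bin_mid from where it was at the start of the episode above 0.02 m or angle between any of bottle_mid, carriage_mid, bin_mid's own z axis and vertical above 0.4 rad).
It also fails if it takes over 72 s, if anything falls off the work surface, if the arm or the gripper's body presses on something with over 40 N, if the wrist force passes 120 N, or if a joint passes its speed limit or range.

## Working session

There is one attempt and no reset: what is moved stays moved. The work goes in short steps, Python scripts to look and compute and a tool call to move; the robot and the scene stay as the last step left them, time stands still between calls to the robot, and variables do not carry over. Pictures are saved under pics/ and viewed, at most 10 in all, crops included, and the job is handed in when it is done.

Besides the shell and the picture viewer there is one more tool, called as name(argument=value, ...), one argument or row to a line, values as JSON. move_arm: Moves the arm, as the interface text tells. Its arguments: {"type":"object","properties":{"steps":{"type":"array","items":{"type":"object","properties":{"dx":{"type":"number"},"dy":{"type":"number"},"dz":{"type":"number"},"spin":{"type":"number"}}}},"claw":{"type":"number"},"squeeze":{"type":"number"}},"required":["steps"]}

```bash
mkdir -p pics
python3 - <<'E'
from bench import telemetry, imaging, job, r
import cv2
s=telemetry.read_state(); print({k:s[k] for k in('time','ee_pos','eef_rot','width')}, r.tips_ahead)
for n in('scene','top'):
    c=imaging.camera(n); cv2.imwrite(f'pics/{n}0.png',c['img'][:,:,::-1]); print(n,c['camera_matrix'],c['R'],c['t'])
E
```

```text
{'time': 0.0, 'ee_pos': array([ 0.27393495, -0.56162182,  0.4039437 ]), 'eef_rot': array([ 9.74365853e-01,  2.24968100e-01, -1.91619556e-04, -7.07719242e-04]), 'width': 0.08706449688891013} 0.1822
scene [[367.71544118   0.         321.39823806]
 [  0.         367.71544118 207.65953324]
 [  0.           0.           1.        ]] [[ 0.42173286  0.90665954  0.01048216]
 [ 0.47269569 -0.20997984 -0.855843  ]
 [-0.77375718  0.36589198 -0.51712946]] [-0.16748018 -0.1884089   1.33798178]
top [[378.75730548   0.         319.50746337]
 [  0.         378.75730548 201.48941961]
 [  0.           0.           1.        ]] [[ 0.00906968 -0.99984103  0.01535135]
 [-0.9941587  -0.01066712 -0.1073997 ]
 [ 0.10754638 -0.0142876  -0.9940974 ]] [-0.05903326  0.5254249   0.94115527]
```

View pics/scene0.png

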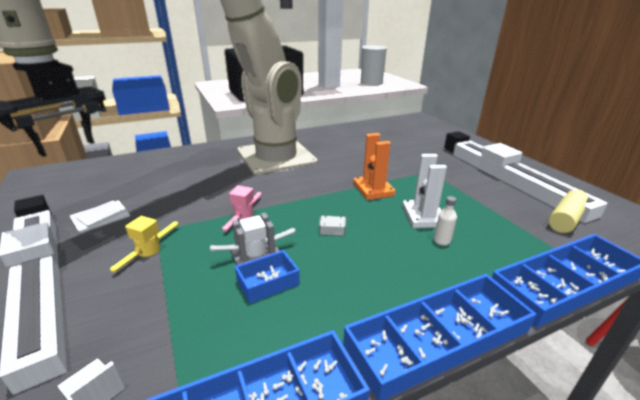

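View pics/top0.png

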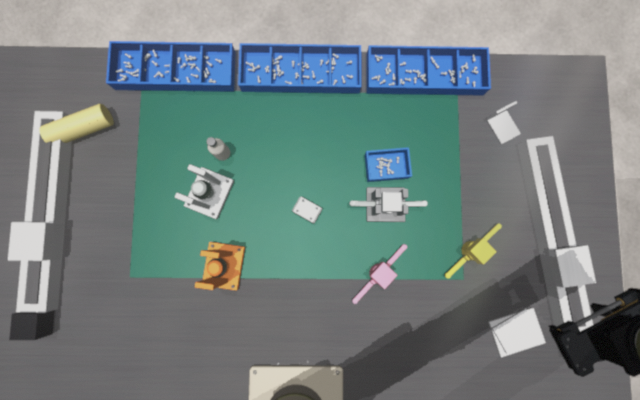

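The scene view shows the grey rack with the coupling at about (253,238), the white port at (425,195), and the bottle at (446,222). In the top view the coupling is near (391,203), the port near (203,190), the carriage at (307,209), the bin at (388,165) and the bottle at (218,148). I'll enlarge the rack and the port.

Run:
```python
import cv2,numpy as np
t=cv2.imread('pics/top0.png')
a=t[170:240,340:440];b=t[155:225,165:265]
f=lambda q:cv2.resize(q,None,fx=7.6,fy=7.6,interpolation=cv2.INTER_CUBIC)[:,:]
A=np.hstack([cv2.resize(a,(400,280),interpolation=cv2.INTER_CUBIC),cv2.resize(b,(400,280),interpolation=cv2.INTER_CUBIC)])
s=cv2.imread('pics/scene0.png')
B=np.hstack([cv2.resize(s[195:265,205:305],(400,280),interpolation=cv2.INTER_CUBIC),cv2.resize(s[145:245,370:470],(400,400),interpolation=cv2.INTER_CUBIC)[:280]])
cv2.imwrite('pics/c0.png',np.vstack([A,B]))
```

```text
(no output)
```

View pics/c0.png

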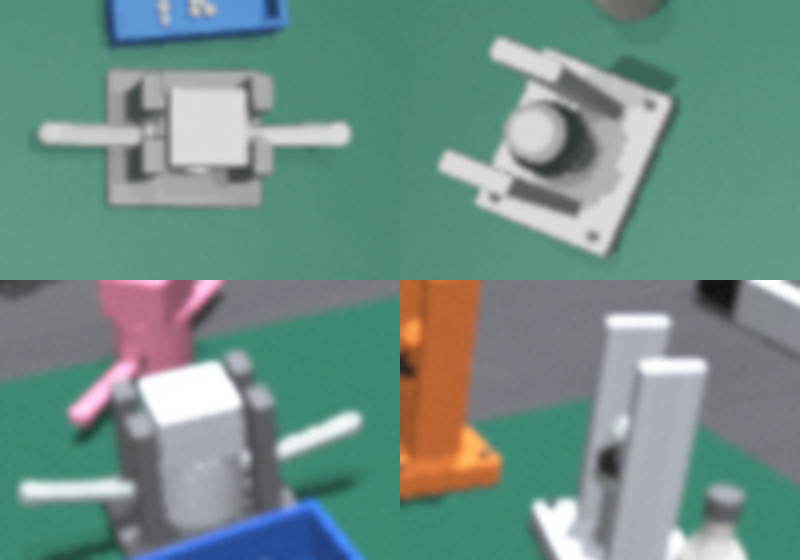

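```bash
cat > h.py <<'E'
import numpy as np
from scipy.optimize import least_squares
CAM={'scene':(np.array([[367.71544118,0,321.39823806],[0,367.71544118,207.65953324],[0,0,1]]),np.array([[0.42173286,0.90665954,0.01048216],[0.47269569,-0.20997984,-0.855843],[-0.77375718,0.36589198,-0.51712946]]),np.array([-0.16748018,-0.1884089,1.33798178])),
'top':(np.array([[378.75730548,0,319.50746337],[0,378.75730548,201.48941961],[0,0,1]]),np.array([[0.00906968,-0.99984103,0.01535135],[-0.9941587,-0.01066712,-0.1073997],[0.10754638,-0.0142876,-0.9940974]]),np.array([-0.05903326,0.5254249,0.94115527]))}
def proj(n,X):
    K,R,t=CAM[n]; p=(K@(R@np.atleast_2d(X).T+t[:,None])).T; return p[:,:2]/p[:,2:]
def back(n,uv,z):
    K,R,t=CAM[n]; d=R.T@np.linalg.inv(K)@np.array([*uv,1]); c=-R.T@t; return c+d*(z-c[2])/d[2]
def crop(p,ox,oy,s=4): return (np.array(p)+.5)/s-.5+np.array([ox,oy])
def fit(obs,x0):
    # obs: (cam, local xyz, uv); x0: x,y,yaw
    L=np.array([o[1] for o in obs])
    def f(p):
        c,s=np.cos(p[2]),np.sin(p[2]); W=L@np.array([[c,s,0],[-s,c,0],[0,0,1]])+[p[0],p[1],0]
        return np.concatenate([proj(o[0],w)[0]-o[2] for o,w in zip(obs,W)])
    q=least_squares(f,x0,loss='soft_l1'); return q.x,f(q.x).reshape(-1,2).round(1)
E
python3 - <<'E'
from h import *
# rack/coupling: +x up in picture, +y left
c=lambda *p:crop(p,340,170)
b=.023
R=[('top',(b,b,.088),c(170,87)),('top',(b,-b,.088),c(246,87)),('top',(-b,-b,.088),c(246,166)),('top',(-b,b,.088),c(170,167)),
('top',(.045,.05,.012),c(107,70)),('top',(-.045,.05,.012),c(107,207)),('top',(-.045,-.05,.012),c(261,207))]
s=lambda *p:crop((p[0],p[1]-280),205,195)
R+=[('scene',(b,b,.088),s(240,407)),('scene',(b,-b,.088),s(155,424)),('scene',(-b,-b,.088),s(140,377)),('scene',(-b,b,.088),s(218,364))]
print('rack',*fit(R[:7],[.55,-.2,0]));print('rack all',*fit(R,[.55,-.2,0]))
c=lambda *p:crop((p[0]-400,p[1]),165,155)
# port: x along (675,97)<-(608,255)
P=[('top',(.0,.0,.108),c(536,133)),('top',(.055,-.045,.02),c(675,97)),('top',(-.055,-.045,.02),c(608,256)),('top',(-.055,.045,.02),c(477,205)),
('top',(.04,.02,.165),c(500,38)),('top',(.028,.02,.165),c(490,60)),('top',(-.028,.02,.165),c(448,150)),('top',(-.04,.02,.165),c(439,170))]
s=lambda *p:crop((p[0]-400,p[1]-280),370,145)
print('port',*fit(P,[.55,.3,-.4]))
P2=P+[('scene',(.04,-.02,.165),s(638,375)),('scene',(.04,.02,.165),s(706,371)),('scene',(.028,-.02,.165),s(644,360)),('scene',(.028,.02,.165),s(704,360))]
P2=P+[('scene',(.034,0,.165),s(672,367)),('scene',(-.034,0,.165),s(638,322))]
print('port all',*fit(P2,[.55,.3,-.4]))
for n,uv,z in(('bottle',(217,146),.1),('carr',(307,209),.028),('bin',(388,164),.04)):print(n,back('top',uv,z))
c=lambda *p:crop(p,340,170)
for z in(.04,.06):print(back('top',c(42,131),z),back('top',c(348,133),z))
E
```

```text
rack [ 0.52218932 -0.22666032  0.00199663] [[-0.2  0.3]
 [-0.2  0.4]
 [ 0.1 -0.4]
 [ 0.  -0.8]
 [-0.  -0. ]
 [ 0.2  0. ]
 [ 0.1  0.3]]
rack all [ 0.52261951 -0.22717872 -0.00740293] [[ 0.1 -0. ]
 [ 0.1  0.3]
 [ 0.2 -0.4]
 [ 0.1 -1. ]
 [ 0.4 -0.4]
 [ 0.2 -0.3]
 [ 0.1  0.4]
 [ 0.5 -1.5]
 [ 0.8 -0.9]
 [-0.7  0. ]
 [ 0.  -1.2]]
port [ 0.54707123  0.23210672 -0.36605289] [[-0.3 -0.2]
 [-0.2  0.4]
 [-0.3  0.1]
 [ 0.1  0. ]
 [-0.2 -0.2]
 [ 0.1 -0.7]
 [ 0.3  0.2]
 [ 0.3  0.3]]
port all [ 0.54753018  0.2323576  -0.36484656] [[-0.4 -0.4]
 [-0.3  0.2]
 [-0.3 -0.1]
 [ 0.  -0.1]
 [-0.3 -0.4]
 [ 0.  -0.9]
 [ 0.2  0. ]
 [ 0.3  0.1]
 [-0.6 -1.1]
 [-1.1 -0.9]]
bottle [0.649552   0.19438984 0.1       ]
carr [ 0.50641404 -0.02204501  0.028     ]
bin [ 0.6233868  -0.22851877  0.04      ]
[ 0.52334254 -0.13126053  0.04      ] [ 0.5241463  -0.32590156  0.04      ]
[ 0.52120873 -0.12934459  0.06      ] [ 0.52199562 -0.31990054  0.06      ]
```

Top-view fit: the rack and coupling sit at (0.522,-0.227) with yaw 0. The port is at (0.547,0.232) with yaw -0.365. The rack grip has to be on the ±x faces and the port grip on ±y, so I'll put the coupling down and regrip on the way.

move_arm(
  steps=[
    {"spin":-0.1},
    {"spin":-0.1},
    {"spin":-0.1},
    {"spin":-0.1},
    {"spin":-0.1},
    {"spin":-0.1},
    {"spin":-0.1},
    {"spin":-0.1},
    {"spin":-0.1},
    {"spin":-0.1},
    {"spin":-0.117},
  ],
  claw=8.7,
  squeeze=30,
)

```text
$.steps[0]: bad value
```

move_arm(
  steps=[
    {"dx":2.8,"dy":2.1},
    {"dx":2.8,"dy":2.1},
    {"dx":2.8,"dy":2.1},
    {"dx":2.8,"dy":2.1},
    {"dx":2.8,"dy":2.1},
    {"dx":2.8,"dy":2.1},
    {"dx":2.8,"dy":2.1},
    {"dx":2.8,"dy":2.1},
    {"dx":2.8,"dy":2.1},
    {"dx":2.8,"dy":2.1},
    {"dx":2.8,"dy":2.1},
    {"dx":2.6,"dy":1.7},
  ],
)

```text
$.steps[0]: bad value
```

```bash
cat >> h.py <<'E'
def st():
    from bench import telemetry
    s=telemetry.read_state(); q=s['eef_rot']
    from scipy.spatial.transform import Rotation as Ro
    M=Ro.from_quat(q).as_matrix()
    print('t',round(s['time'],2),'p',s['ee_pos'].round(4),'a',round(np.arctan2(M[1,0],M[0,0]),4),'tilt',np.round(M[:2,2],3),'F',np.round(s['ft_force'],1),'w',round(s['width'],4),'g',round(float(np.max(s['grip_force'])),1),'j',np.round(s['joint_positions'],2))
def snap(n,f,box=None,s=4):
    import cv2
    from bench import imaging
    i=imaging.camera(n)['img'][:,:,::-1]
    if box: x,y,w,h=box; i=cv2.resize(i[y:y+h,x:x+w],None,fx=s,fy=s,interpolation=cv2.INTER_CUBIC)
    cv2.imwrite('pics/'+f,i)
E
python3 - <<'E'
from h import *
st()
for uv in((203,250),(199,286),(219,245),(222,289)):print(back('top',uv,.165))
E
```

```text
t 0.1 p [ 0.2739 -0.5616  0.404 ] a 0.4538 tilt [-0.001  0.001] F [0.2 0.7 0. ] w 0.0869 g 0.0 j [ 1.09  0.33 -0.06  1.46  0.02  1.35 -0.09]
[0.40321588 0.19870261 0.165     ]
[0.32684652 0.20400864 0.165     ]
[0.41424486 0.16470038 0.165     ]
[0.320911   0.15481495 0.165     ]
```

move_arm(
  steps=[
    {"dx":0,"dy":0,"dz":0,"spin":-0.1},
    {"dx":0,"dy":0,"dz":0,"spin":-0.1},
    {"dx":0,"dy":0,"dz":0,"spin":-0.1},
    {"dx":0,"dy":0,"dz":0,"spin":-0.1},
    {"dx":0,"dy":0,"dz":0,"spin":-0.1},
    {"dx":0,"dy":0,"dz":0,"spin":-0.1},
    {"dx":0,"dy":0,"dz":0,"spin":-0.1},
    {"dx":0,"dy":0,"dz":0,"spin":-0.1},
    {"dx":0,"dy":0,"dz":0,"spin":-0.1},
    {"dx":0,"dy":0,"dz":0,"spin":-0.1},
    {"dx":0,"dy":0,"dz":0,"spin":-0.117},
  ],
  claw=8.7,
  squeeze=30,
)

```text
time: 1.2
ee_pos: [0.2739, -0.5617, 0.4043]
eef_rot: [0.706, 0.709, 0.0, -0.0]
ft_force: [0.2, 0.5, -0.7]
width: 0.0869
grip_force: 0.0
```

move_arm(
  steps=[
    {"dx":2.8,"dy":2.1,"dz":0,"spin":0},
    {"dx":2.8,"dy":2.1,"dz":0,"spin":0},
    {"dx":2.8,"dy":2.1,"dz":0,"spin":0},
    {"dx":2.8,"dy":2.1,"dz":0,"spin":0},
    {"dx":2.8,"dy":2.1,"dz":0,"spin":0},
    {"dx":2.8,"dy":2.1,"dz":0,"spin":0},
    {"dx":2.8,"dy":2.1,"dz":0,"spin":0},
    {"dx":2.8,"dy":2.1,"dz":0,"spin":0},
    {"dx":2.8,"dy":2.1,"dz":0,"spin":0},
    {"dx":2.8,"dy":2.1,"dz":0,"spin":0},
    {"dx":2.8,"dy":2.1,"dz":0,"spin":0},
    {"dx":2.6,"dy":1.7,"dz":0,"spin":0},
  ],
)

```text
time: 2.4
ee_pos: [0.5228, -0.2262, 0.4044]
eef_rot: [0.707, 0.707, 0.0, -0.0]
ft_force: [0.1, -0.2, 0.4]
width: 0.0868
grip_force: 0.0
```

```bash
python3 -c "
from h import *
st()"
```

```text
t 2.4 p [ 0.5228 -0.2262  0.4044] a 1.5714 tilt [-0.  0.] F [ 0.1 -0.2  0.4] w 0.0868 g 0.0 j [ 0.73  0.25 -0.47  1.59  0.11  1.33  0.24]
```

move_arm(
  steps=[
    {"dx":0,"dy":0,"dz":2.1,"spin":0},
    {"dx":0,"dy":0,"dz":2.1,"spin":0},
    {"dx":0,"dy":0,"dz":2.1,"spin":0},
    {"dx":0,"dy":0,"dz":2.1,"spin":0},
    {"dx":0,"dy":0,"dz":2.1,"spin":0},
    {"dx":0,"dy":0,"dz":2.1,"spin":0},
    {"dx":0,"dy":0,"dz":2.1,"spin":0},
    {"dx":0,"dy":0,"dz":2.1,"spin":0},
    {"dx":0,"dy":0,"dz":0,"spin":0},
  ],
)

```text
time: 3.3
ee_pos: [0.5208, -0.2274, 0.2338]
eef_rot: [0.707, 0.707, -0.001, -0.002]
ft_force: [0.5, -0.2, 0.2]
width: 0.0874
grip_force: 0.0
```

move_arm(
  steps=[
    {"dx":0,"dy":0,"dz":0,"spin":0},
    {"dx":0,"dy":0,"dz":0,"spin":0},
    {"dx":0,"dy":0,"dz":0,"spin":0},
    {"dx":0,"dy":0,"dz":0,"spin":0},
    {"dx":0,"dy":0,"dz":0,"spin":0},
    {"dx":0,"dy":0,"dz":0,"spin":0},
    {"dx":0,"dy":0,"dz":0,"spin":0},
  ],
  claw=0,
  squeeze=40,
)

```text
time: 4.0
ee_pos: [0.5222, -0.2278, 0.237]
eef_rot: [0.707, 0.707, 0.0, 0.0]
ft_force: [0.5, 0.1, 1.9]
width: 0.0459
grip_force: 40.0
```

```bash
python3 -c "
from h import *
st()"
```

```text
t 4.0 p [ 0.5222 -0.2278  0.237 ] a 1.5709 tilt [ 0.001 -0.   ] F [0.5 0.1 1.9] w 0.0459 g 40.0 j [ 0.71  0.4  -0.45  1.77  0.2   1.01  0.18]
```

move_arm(
  steps=[
    {"dx":0,"dy":0,"dz":-0.5,"spin":0},
    {"dx":0,"dy":0,"dz":-1,"spin":0},
    {"dx":0,"dy":0,"dz":-1.5,"spin":0},
    {"dx":0,"dy":0,"dz":-1.5,"spin":0},
    {"dx":0,"dy":0,"dz":-1.5,"spin":0},
    {"dx":0,"dy":0,"dz":-1.5,"spin":0},
    {"dx":0,"dy":0,"dz":-1.5,"spin":0},
    {"dx":0,"dy":0,"dz":-1.5,"spin":0},
    {"dx":0,"dy":0,"dz":-1.5,"spin":0},
    {"dx":0,"dy":0,"dz":0,"spin":0},
  ],
)

```text
time: 5.0
ee_pos: [0.5226, -0.2278, 0.3594]
eef_rot: [0.707, 0.707, 0.001, 0.002]
ft_force: [1.3, -0.2, -3.4]
width: 0.0457
grip_force: 40.0
```

move_arm(
  steps=[
    {"dx":2,"dy":0.9,"dz":0,"spin":0},
    {"dx":2.3,"dy":1.1,"dz":0,"spin":0},
    {"dx":2.3,"dy":1.1,"dz":0,"spin":0},
    {"dx":2.3,"dy":1.1,"dz":0,"spin":0},
    {"dx":2.3,"dy":1.1,"dz":0,"spin":0},
    {"dx":2.3,"dy":1.1,"dz":0,"spin":0},
    {"dx":2.3,"dy":1.1,"dz":0,"spin":0},
    {"dx":2.3,"dy":1.1,"dz":0,"spin":0},
    {"dx":2.3,"dy":1.1,"dz":0,"spin":0.085},
    {"dx":2.4,"dy":1.1,"dz":0,"spin":0.1},
    {"dx":0,"dy":0,"dz":0,"spin":0.1},
    {"dx":0,"dy":0,"dz":0,"spin":0.08},
  ],
)

```text
time: 6.2
ee_pos: [0.6321, 0.0004, 0.3557]
eef_rot: [0.824, 0.566, -0.0, -0.001]
ft_force: [-0.7, -0.6, -4.2]
width: 0.0455
grip_force: 40.0
```

```bash
python3 -c "
from h import *
snap('scene','s1.png')
st()"
```

```text
t 6.25 p [ 6.320e-01 -2.000e-04  3.558e-01] a 1.1985 tilt [-0.001  0.   ] F [-0.2 -0.3 -3. ] w 0.0454 g 40.0 j [ 0.31  0.42 -0.51  1.48  0.21  1.29 -0.59]
```

View pics/s1.png

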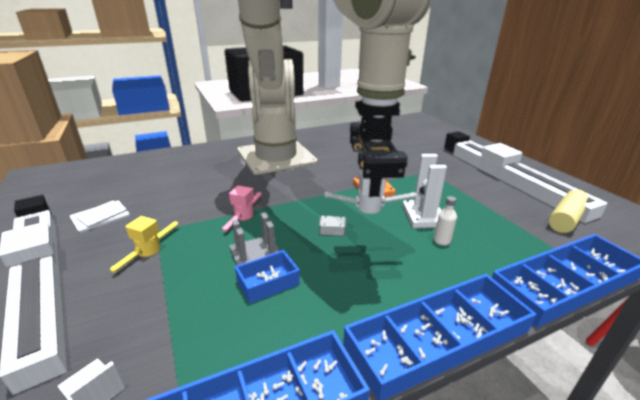

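The coupling is in the grip at about (370,190), the rack is empty, and the bystanders are untouched. I'll lower it onto the bench.

move_arm(
  steps=[
    {"dx":0,"dy":0,"dz":1.5,"spin":0},
    {"dx":0,"dy":0,"dz":2,"spin":0},
    {"dx":0,"dy":0,"dz":2,"spin":0},
    {"dx":0,"dy":0,"dz":2,"spin":0},
    {"dx":0,"dy":0,"dz":2,"spin":0},
    {"dx":0,"dy":0,"dz":1.5,"spin":0},
    {"dx":0,"dy":0,"dz":0.8,"spin":0},
    {"dx":0,"dy":0,"dz":0.4,"spin":0},
    {"dx":0,"dy":0,"dz":0.2,"spin":0},
    {"dx":0,"dy":0,"dz":0.2,"spin":0},
    {"dx":0,"dy":0,"dz":0.1,"spin":0},
    {"dx":0,"dy":0,"dz":0,"spin":0},
  ],
)

```text
time: 7.45
ee_pos: [0.6321, -0.0008, 0.2301]
eef_rot: [0.824, 0.567, 0.0, 0.0]
ft_force: [-0.0, -0.3, -4.4]
width: 0.0458
grip_force: 40.0
```

```bash
python3 -c "
from h import *
st()"
```

```text
t 7.45 p [ 0.6321 -0.0008  0.2301] a 1.2059 tilt [ 0.001 -0.   ] F [-0.  -0.3 -4.4] w 0.0458 g 40.0 j [ 0.29  0.54 -0.48  1.6   0.27  1.06 -0.62]
```

move_arm(
  steps=[
    {"dx":0,"dy":0,"dz":0.2,"spin":0},
    {"dx":0,"dy":0,"dz":0.1,"spin":0},
    {"dx":0,"dy":0,"dz":0.1,"spin":0},
    {"dx":0,"dy":0,"dz":0.1,"spin":0},
    {"dx":0,"dy":0,"dz":0,"spin":0},
  ],
)

```text
time: 7.95
ee_pos: [0.632, -0.0007, 0.2251]
eef_rot: [0.824, 0.567, 0.0, 0.0]
ft_force: [-2.2, -0.2, 2.1]
width: 0.0452
grip_force: 40.0
```

move_arm(
  steps=[
    {"dx":0,"dy":0,"dz":0,"spin":0},
    {"dx":0,"dy":0,"dz":0,"spin":0},
    {"dx":0,"dy":0,"dz":0,"spin":0},
    {"dx":0,"dy":0,"dz":0,"spin":0},
    {"dx":0,"dy":0,"dz":-1,"spin":0},
    {"dx":0,"dy":0,"dz":-1.5,"spin":0},
    {"dx":0,"dy":0,"dz":-1.5,"spin":0},
    {"dx":0,"dy":0,"dz":-1.5,"spin":0},
    {"dx":0,"dy":0,"dz":0,"spin":0},
  ],
  claw=8.7,
)

```text
time: 8.85
ee_pos: [0.6328, -0.0006, 0.2832]
eef_rot: [0.824, 0.567, 0.002, 0.001]
ft_force: [0.4, -0.4, -0.8]
width: 0.0867
grip_force: 0.0
```

move_arm(
  steps=[
    {"dx":0,"dy":0,"dz":0,"spin":-0.13},
    {"dx":0,"dy":0,"dz":0,"spin":-0.13},
    {"dx":0,"dy":0,"dz":0,"spin":-0.13},
    {"dx":0,"dy":0,"dz":0,"spin":-0.13},
    {"dx":0,"dy":0,"dz":0,"spin":-0.13},
    {"dx":0,"dy":0,"dz":0,"spin":-0.13},
    {"dx":0,"dy":0,"dz":0,"spin":-0.13},
    {"dx":0,"dy":0,"dz":0,"spin":-0.13},
    {"dx":0,"dy":0,"dz":0,"spin":-0.13},
    {"dx":0,"dy":0,"dz":0,"spin":-0.13},
    {"dx":0,"dy":0,"dz":0,"spin":-0.13},
    {"dx":0,"dy":0,"dz":0,"spin":-0.14},
  ],
)

```text
time: 10.05
ee_pos: [0.6319, -0.0009, 0.2795]
eef_rot: [0.179, 0.984, -0.0, -0.0]
ft_force: [-0.1, -0.1, 0.1]
width: 0.087
grip_force: 0.0
```

move_arm(
  steps=[
    {"dx":0,"dy":0,"dz":0,"spin":0},
    {"dx":0,"dy":0,"dz":0,"spin":0},
  ],
)

```text
time: 10.25
ee_pos: [0.6319, -0.0009, 0.2796]
eef_rot: [0.184, 0.983, 0.0, -0.0]
ft_force: [0.2, 0.4, 0.2]
width: 0.0869
grip_force: 0.0
```

```bash
python3 -c "
from h import *
st()
snap('scene','s2.png',(310,130,160,120),5)"
```

```text
t 10.25 p [ 0.6319 -0.0009  0.2796] a 2.7715 tilt [-0.  0.] F [0.2 0.4 0.2] w 0.0869 g 0.0 j [ 0.51  0.56 -0.78  1.55  0.41  1.2   0.85]
```

View pics/s2.png

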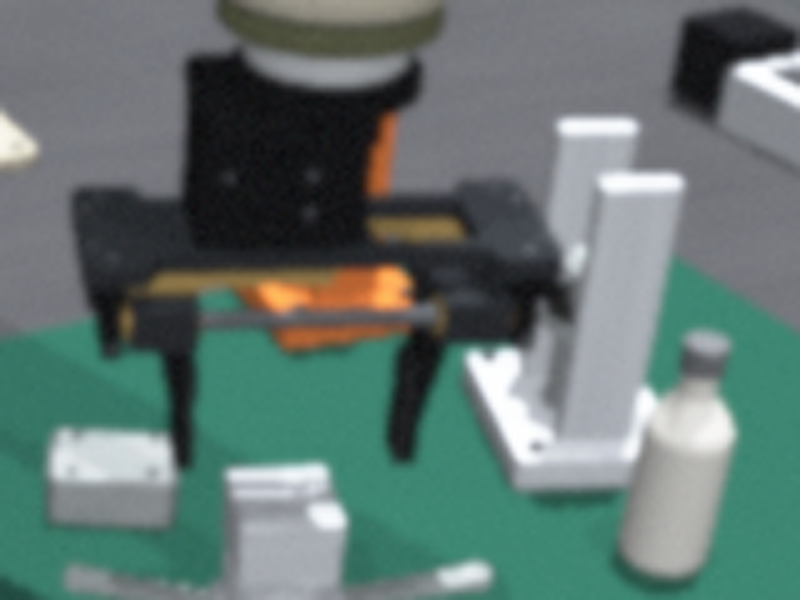

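The coupling stands on the bench between the open fingers with its arms along the finger line, and bottle and carriage are clear. I'll lower and regrip.

move_arm(
  steps=[
    {"dx":0,"dy":0,"dz":0.8,"spin":0},
    {"dx":0,"dy":0,"dz":1.2,"spin":0},
    {"dx":0,"dy":0,"dz":1.2,"spin":0},
    {"dx":0,"dy":0,"dz":1,"spin":0},
    {"dx":0,"dy":0,"dz":0.7,"spin":0},
    {"dx":0,"dy":0,"dz":0.2,"spin":0},
    {"dx":0,"dy":0,"dz":0,"spin":0},
    {"dx":0,"dy":0,"dz":0,"spin":0},
  ],
)

```text
time: 11.1
ee_pos: [0.6322, -0.0007, 0.2292]
eef_rot: [0.182, 0.983, 0.0, 0.0]
ft_force: [-0.3, -0.8, -0.0]
width: 0.0868
grip_force: 0.0
```

move_arm(
  steps=[
    {"dx":0,"dy":0,"dz":0,"spin":0},
    {"dx":0,"dy":0,"dz":0,"spin":0},
    {"dx":0,"dy":0,"dz":0,"spin":0},
    {"dx":0,"dy":0,"dz":0,"spin":0},
    {"dx":0,"dy":0,"dz":0,"spin":0},
    {"dx":0,"dy":0,"dz":0,"spin":0},
    {"dx":0,"dy":0,"dz":0,"spin":0},
  ],
  claw=0,
  squeeze=50,
)

```text
time: 11.8
ee_pos: [0.632, -0.0009, 0.2288]
eef_rot: [0.182, 0.983, -0.0, 0.0]
ft_force: [-0.4, -0.9, 0.1]
width: 0.0457
grip_force: 49.9
```

```bash
python3 -c "
from h import *
st()"
```

```text
t 11.8 p [ 0.632  -0.0009  0.2288] a 2.7756 tilt [-0. -0.] F [-0.4 -0.9  0.1] w 0.0457 g 49.9 j [ 0.49  0.62 -0.75  1.59  0.46  1.11  0.83]
```

move_arm(
  steps=[
    {"dx":0,"dy":0,"dz":-1,"spin":0},
    {"dx":0,"dy":0,"dz":-1.5,"spin":0},
    {"dx":0,"dy":0,"dz":-2,"spin":0},
    {"dx":0,"dy":0,"dz":-2,"spin":0},
    {"dx":0,"dy":0,"dz":-2,"spin":0},
    {"dx":0,"dy":0,"dz":-2,"spin":0},
    {"dx":0,"dy":0,"dz":-2,"spin":0},
    {"dx":0,"dy":0,"dz":-2,"spin":0},
    {"dx":0,"dy":0,"dz":-2,"spin":0},
    {"dx":0,"dy":0,"dz":-1.5,"spin":0},
    {"dx":0,"dy":0,"dz":0,"spin":0},
  ],
)

```text
time: 12.9
ee_pos: [0.6322, -0.0003, 0.4117]
eef_rot: [0.182, 0.983, 0.0, 0.002]
ft_force: [0.0, 1.1, -4.4]
width: 0.0457
grip_force: 50.0
```

move_arm(
  steps=[
    {"dx":1,"dy":1,"dz":0,"spin":0},
    {"dx":1.5,"dy":1.7,"dz":0,"spin":0},
    {"dx":1.5,"dy":1.8,"dz":0,"spin":0},
    {"dx":1.5,"dy":1.8,"dz":0,"spin":0},
    {"dx":1.5,"dy":1.8,"dz":0,"spin":0},
    {"dx":1.5,"dy":1.8,"dz":0,"spin":0},
    {"dx":1.5,"dy":1.8,"dz":0,"spin":0},
    {"dx":1.5,"dy":1.8,"dz":0,"spin":0},
    {"dx":1.5,"dy":1.8,"dz":0,"spin":0},
    {"dx":1.5,"dy":1.8,"dz":0,"spin":0},
    {"dx":1.2,"dy":1.2,"dz":0,"spin":0},
    {"dx":0.5,"dy":0.5,"dz":0,"spin":0},
  ],
)

```text
time: 14.1
ee_pos: [0.5463, 0.235, 0.4081]
eef_rot: [0.18, 0.984, -0.0, -0.001]
ft_force: [-0.2, 0.9, -2.6]
width: 0.0455
grip_force: 50.0
```

move_arm(
  steps=[
    {"dx":0,"dy":0,"dz":0,"spin":0},
    {"dx":0,"dy":0,"dz":0,"spin":0},
  ],
)

```text
time: 14.3
ee_pos: [0.5484, 0.2318, 0.4084]
eef_rot: [0.182, 0.983, -0.0, 0.0]
ft_force: [-1.2, -0.8, -4.4]
width: 0.0459
grip_force: 50.0
```

```bash
cat >> h.py <<'E'
def err(tx,ty,ta=2.776):
    from bench import telemetry
    from scipy.spatial.transform import Rotation as Ro
    s=telemetry.read_state(); M=Ro.from_quat(s['eef_rot']).as_matrix()
    d=M.T@(np.array([tx,ty,0])-[*s['ee_pos'][:2],0]); print('cm dx,dy',(d[:2]*100).round(2),'spin',round(np.arctan2(M[1,0],M[0,0])-ta,4))
E
python3 -c "
from h import *
st();err(.5473,.2322)
import cv2
snap('scene','sa.png',(375,115,100,110),4);snap('top','sb.png',(160,120,100,110),4)
cv2.imwrite('pics/s3.png',np.hstack([cv2.imread('pics/sa.png'),cv2.imread('pics/sb.png')]))"
```

```text
t 14.3 p [0.5484 0.2318 0.4084] a 2.7746 tilt [-0.    -0.001] F [-1.2 -0.8 -4.4] w 0.0459 g 50.0 j [ 0.23  0.4  -0.91  1.5   0.32  1.4   0.5 ]
cm dx,dy [0.12 0.  ] spin -0.0014
```

View pics/s3.png

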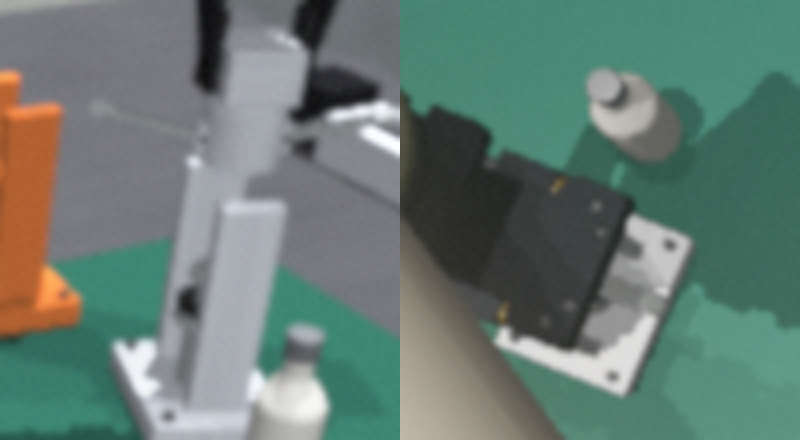

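The coupling hangs centred over the cheeks, square to them, with both arms raised and the bottle clear. I'll lower it between the cheeks and watch the force.

move_arm(
  steps=[
    {"dx":0.1,"dy":0,"dz":0.6,"spin":0},
    {"dx":0,"dy":0,"dz":0.8,"spin":0},
    {"dx":0,"dy":0,"dz":0.8,"spin":0},
    {"dx":0,"dy":0,"dz":0.8,"spin":0},
    {"dx":0,"dy":0,"dz":0.8,"spin":0},
    {"dx":0,"dy":0,"dz":0.8,"spin":0},
    {"dx":0,"dy":0,"dz":0.8,"spin":0},
    {"dx":0,"dy":0,"dz":0.8,"spin":0},
    {"dx":0,"dy":0,"dz":0.4,"spin":0},
    {"dx":0,"dy":0,"dz":0,"spin":0},
  ],
)

```text
time: 15.4
ee_pos: [0.5469, 0.233, 0.3421]
eef_rot: [0.182, 0.983, -0.0, -0.0]
ft_force: [0.1, 0.1, -3.1]
width: 0.0455
grip_force: 50.0
```

move_arm(
  steps=[
    {"dx":0,"dy":0,"dz":0.3,"spin":0},
    {"dx":0,"dy":0,"dz":0.3,"spin":0},
    {"dx":0,"dy":0,"dz":0.3,"spin":0},
    {"dx":0,"dy":0,"dz":0.3,"spin":0},
    {"dx":0,"dy":0,"dz":0,"spin":0},
  ],
)

```text
time: 15.9
ee_pos: [0.5472, 0.2331, 0.3304]
eef_rot: [0.182, 0.983, 0.0, 0.0]
ft_force: [1.6, 1.2, -5.1]
width: 0.0454
grip_force: 49.9
```

```bash
python3 -c "
from h import *
st();err(.5473,.2322)"
```

```text
t 15.9 p [0.5472 0.2331 0.3304] a 2.7758 tilt [0. 0.] F [ 1.6  1.2 -5.1] w 0.0454 g 49.9 j [ 0.21  0.46 -0.89  1.6   0.37  1.26  0.46]
cm dx,dy [-0.04 -0.08] spin -0.0002
```

move_arm(
  steps=[
    {"dx":0,"dy":0,"dz":0.3,"spin":0},
    {"dx":0,"dy":0,"dz":0.3,"spin":0},
    {"dx":0,"dy":0,"dz":0.3,"spin":0},
    {"dx":0,"dy":0,"dz":0.3,"spin":0},
    {"dx":0,"dy":0,"dz":0.3,"spin":0},
    {"dx":0,"dy":0,"dz":0.2,"spin":0},
    {"dx":0,"dy":0,"dz":0,"spin":0},
  ],
)

```text
time: 16.6
ee_pos: [0.5472, 0.2331, 0.3135]
eef_rot: [0.182, 0.983, 0.0, 0.0]
ft_force: [4.7, 2.7, -5.7]
width: 0.0457
grip_force: 49.9
```

```bash
python3 -c "
from h import *
st();err(.5473,.2322)"
```

```text
t 16.6 p [0.5472 0.2331 0.3135] a 2.7757 tilt [0. 0.] F [ 4.7  2.7 -5.7] w 0.0457 g 49.9 j [ 0.21  0.48 -0.88  1.62  0.39  1.23  0.45]
cm dx,dy [-0.04 -0.08] spin -0.0003
```

move_arm(
  steps=[
    {"dx":-0.05,"dy":0.05,"dz":0.2,"spin":0},
    {"dx":0,"dy":0,"dz":0.2,"spin":0},
    {"dx":0,"dy":0,"dz":0.2,"spin":0},
    {"dx":0,"dy":0,"dz":0.2,"spin":0},
    {"dx":0,"dy":0,"dz":0.1,"spin":0},
    {"dx":0,"dy":0,"dz":0,"spin":0},
  ],
)

```text
time: 17.2
ee_pos: [0.5476, 0.2334, 0.3056]
eef_rot: [0.182, 0.983, -0.0, 0.0]
ft_force: [-2.4, -3.0, 7.2]
width: 0.0457
grip_force: 50.0
```

```bash
python3 -c "
from h import *
st();err(.5473,.2322)"
```

```text
t 17.2 p [0.5476 0.2334 0.3056] a 2.7757 tilt [ 0.    -0.001] F [-2.4 -3.   7.2] w 0.0457 g 50.0 j [ 0.2   0.49 -0.88  1.63  0.39  1.21  0.45]
cm dx,dy [-0.02 -0.12] spin -0.0003
```

Pressing on the seal at about 12 N. I'll continue to the hard stop.

move_arm(
  steps=[
    {"dx":0,"dy":0,"dz":0.1,"spin":0},
    {"dx":0,"dy":0,"dz":0.1,"spin":0},
    {"dx":0,"dy":0,"dz":0.1,"spin":0},
    {"dx":0,"dy":0,"dz":0,"spin":0},
    {"dx":0,"dy":0,"dz":0,"spin":0},
    {"dx":0,"dy":0,"dz":0,"spin":0},
  ],
)

```text
time: 17.8
ee_pos: [0.5476, 0.2334, 0.3035]
eef_rot: [0.182, 0.983, -0.0, 0.0]
ft_force: [-5.0, -5.4, 15.4]
width: 0.0456
grip_force: 50.0
```

```bash
python3 -c "
from h import *
st();err(.5473,.2322)"
```

```text
t 17.8 p [0.5476 0.2334 0.3035] a 2.7755 tilt [ 0.001 -0.001] F [-5.  -5.4 15.4] w 0.0456 g 50.0 j [ 0.2   0.49 -0.88  1.63  0.4   1.21  0.45]
cm dx,dy [-0.02 -0.12] spin -0.0005
```

move_arm(
  steps=[
    {"dx":0,"dy":-0.03,"dz":0.1,"spin":0},
    {"dx":0,"dy":0,"dz":0.1,"spin":0},
    {"dx":0,"dy":0,"dz":0.1,"spin":0},
    {"dx":0,"dy":0,"dz":0,"spin":0},
    {"dx":0,"dy":0,"dz":0,"spin":0},
    {"dx":0,"dy":0,"dz":0,"spin":0},
  ],
)

```text
time: 18.4
ee_pos: [0.5475, 0.2336, 0.3032]
eef_rot: [0.182, 0.983, -0.001, 0.001]
ft_force: [-12.2, -9.9, 39.0]
width: 0.0455
grip_force: 50.0
```

```bash
python3 -c "
from h import *
st();err(.5473,.2322)"
```

```text
t 18.4 p [0.5475 0.2336 0.3032] a 2.7755 tilt [ 0.002 -0.002] F [-12.2  -9.9  39. ] w 0.0455 g 50.0 j [ 0.2   0.49 -0.88  1.63  0.4   1.21  0.44]
cm dx,dy [-0.03 -0.14] spin -0.0005
```

Hard stop reached: 39 N at z 0.3032 against 0.3038 expected, so it is home. I'll ease off, release, rise and turn the fingers for the arms.

move_arm(
  steps=[
    {"dx":0,"dy":0,"dz":-0.3,"spin":0},
    {"dx":0,"dy":0,"dz":0,"spin":0},
  ],
)

```text
time: 18.6
ee_pos: [0.5476, 0.2333, 0.3034]
eef_rot: [0.182, 0.983, -0.0, 0.001]
ft_force: [-4.9, -3.4, 15.1]
width: 0.0455
grip_force: 50.0
```

move_arm(
  steps=[
    {"dx":0,"dy":0,"dz":0,"spin":0},
    {"dx":0,"dy":0,"dz":0,"spin":0},
    {"dx":0,"dy":0,"dz":0,"spin":0},
    {"dx":0,"dy":0,"dz":0,"spin":0},
    {"dx":0,"dy":0,"dz":-1,"spin":0},
    {"dx":0,"dy":0,"dz":-1.5,"spin":0},
    {"dx":0,"dy":0,"dz":-2,"spin":0},
    {"dx":0,"dy":0,"dz":-2,"spin":0},
    {"dx":0,"dy":0,"dz":-2,"spin":0},
    {"dx":0,"dy":0,"dz":-1.5,"spin":0},
  ],
  claw=8.7,
)

```text
time: 19.6
ee_pos: [0.5475, 0.2334, 0.4044]
eef_rot: [0.182, 0.983, 0.001, 0.001]
ft_force: [0.7, 0.2, 0.6]
width: 0.0869
grip_force: 0.0
```

move_arm(
  steps=[
    {"dx":0,"dy":0,"dz":0,"spin":0.13},
    {"dx":0,"dy":0,"dz":0,"spin":0.13},
    {"dx":0,"dy":0,"dz":0,"spin":0.13},
    {"dx":0,"dy":0,"dz":0,"spin":0.13},
    {"dx":0,"dy":0,"dz":0,"spin":0.13},
    {"dx":0,"dy":0,"dz":0,"spin":0.13},
    {"dx":0,"dy":0,"dz":0,"spin":0.13},
    {"dx":0,"dy":0,"dz":0,"spin":0.13},
    {"dx":0,"dy":0,"dz":0,"spin":0.13},
    {"dx":0,"dy":0,"dz":0,"spin":0.13},
    {"dx":0,"dy":0,"dz":0,"spin":0.13},
    {"dx":0,"dy":0,"dz":0,"spin":0.14},
  ],
  claw=0,
)

```text
time: 20.8
ee_pos: [0.5475, 0.2333, 0.4026]
eef_rot: [0.825, 0.565, 0.0, -0.0]
ft_force: [0.4, -0.7, 0.2]
width: 0.0028
grip_force: 0.0
```

```bash
python3 -c "
from h import *
st();err(.5475,.2335,1.206)
snap('scene','s4.png',(370,120,120,110),5)"
```

```text
t 20.8 p [0.5475 0.2333 0.4026] a 1.2007 tilt [0.001 0.   ] F [ 0.4 -0.7  0.2] w 0.0028 g 0.0 j [ 0.05  0.34 -0.66  1.52  0.21  1.36 -1.  ]
cm dx,dy [ 0.02 -0.01] spin -0.0053
```

View pics/s4.png

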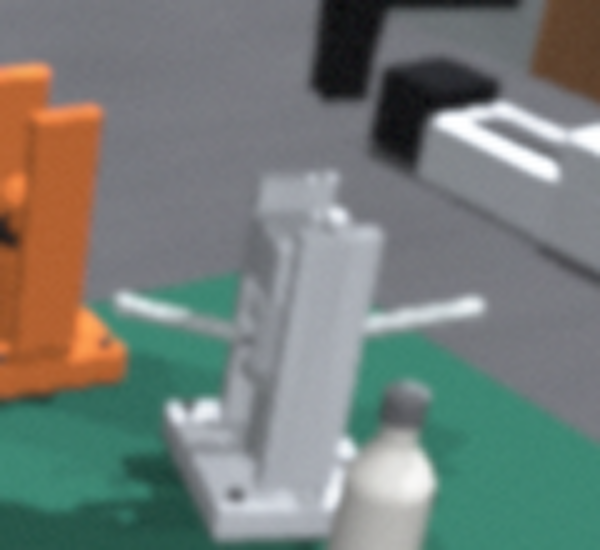

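Coupling is seated between the cheeks, with both arms still raised (tips at about (120,298) and (478,305) in the crop). I'll push the +y arm down first.

move_arm(
  steps=[
    {"dx":1.5,"dy":0,"dz":0,"spin":0},
    {"dx":2,"dy":0,"dz":0,"spin":0},
    {"dx":2,"dy":0,"dz":0,"spin":0},
    {"dx":2,"dy":0,"dz":0,"spin":0},
    {"dx":1.7,"dy":0,"dz":0,"spin":0},
    {"dx":0,"dy":0,"dz":2,"spin":0},
    {"dx":0,"dy":0,"dz":2,"spin":0},
    {"dx":0,"dy":0,"dz":2,"spin":0},
    {"dx":0,"dy":0,"dz":1.5,"spin":0},
    {"dx":0,"dy":0,"dz":1,"spin":0},
    {"dx":0,"dy":0,"dz":1,"spin":0},
    {"dx":0,"dy":0,"dz":1,"spin":0},
  ],
)

```text
time: 22.05
ee_pos: [0.5806, 0.3193, 0.2967]
eef_rot: [0.824, 0.567, 0.0, 0.0]
ft_force: [0.1, 0.0, -0.2]
width: 0.0006
grip_force: 0.0
```

```bash
python3 -c "
from h import *
st();err(.5475,.2335,1.206)"
```

```text
t 22.05 p [0.5806 0.3193 0.2967] a 1.2064 tilt [0.001 0.001] F [ 0.1  0.  -0.2] w 0.0006 g 0.0 j [-0.12  0.57 -0.63  1.45  0.34  1.23 -1.16]
cm dx,dy [-9.2  -0.03] spin 0.0004
```

move_arm(
  steps=[
    {"dx":0,"dy":0,"dz":0.7,"spin":0},
    {"dx":0,"dy":0,"dz":0.6,"spin":0},
    {"dx":0,"dy":0,"dz":0.6,"spin":0},
    {"dx":-0.2,"dy":0,"dz":0.6,"spin":0},
    {"dx":-0.2,"dy":0,"dz":0.6,"spin":0},
    {"dx":-0.2,"dy":0,"dz":0.6,"spin":0},
    {"dx":-0.2,"dy":0,"dz":0.6,"spin":0},
    {"dx":-0.2,"dy":0,"dz":0.6,"spin":0},
    {"dx":-0.3,"dy":0,"dz":0.5,"spin":0},
    {"dx":-0.3,"dy":0,"dz":0.5,"spin":0},
    {"dx":0,"dy":0,"dz":0,"spin":0},
  ],
)

```text
time: 23.15
ee_pos: [0.5746, 0.3033, 0.2368]
eef_rot: [0.824, 0.567, -0.001, 0.0]
ft_force: [0.7, 0.7, -0.0]
width: 0.0004
grip_force: 0.1
```

```bash
python3 -c "
from h import *
st();err(.5475,.2335,1.206)"
```

```text
t 23.15 p [0.5746 0.3033 0.2368] a 1.2053 tilt [-0.001 -0.001] F [ 0.7  0.7 -0. ] w 0.0004 g 0.1 j [-0.11  0.6  -0.61  1.54  0.37  1.12 -1.17]
cm dx,dy [-7.49 -0.03] spin -0.0007
```

move_arm(
  steps=[
    {"dx":0,"dy":0,"dz":0.2,"spin":0},
    {"dx":0,"dy":0,"dz":0.2,"spin":0},
    {"dx":0,"dy":0,"dz":0.2,"spin":0},
    {"dx":0,"dy":0,"dz":0.1,"spin":0},
    {"dx":0,"dy":0,"dz":0,"spin":0},
    {"dx":0,"dy":0,"dz":0,"spin":0},
  ],
)

```text
time: 23.75
ee_pos: [0.5747, 0.3042, 0.2309]
eef_rot: [0.824, 0.567, 0.0, 0.0]
ft_force: [-0.6, 0.8, 2.4]
width: 0.0003
grip_force: 0.9
```

```bash
python3 -c "
from h import *
st();snap('scene','s5.png',(370,120,120,110),5)"
```

```text
t 23.75 p [0.5747 0.3042 0.2309] a 1.2059 tilt [0. 0.] F [-0.6  0.8  2.4] w 0.0003 g 0.9 j [-0.11  0.61 -0.61  1.54  0.37  1.11 -1.17]
```

View pics/s5.png

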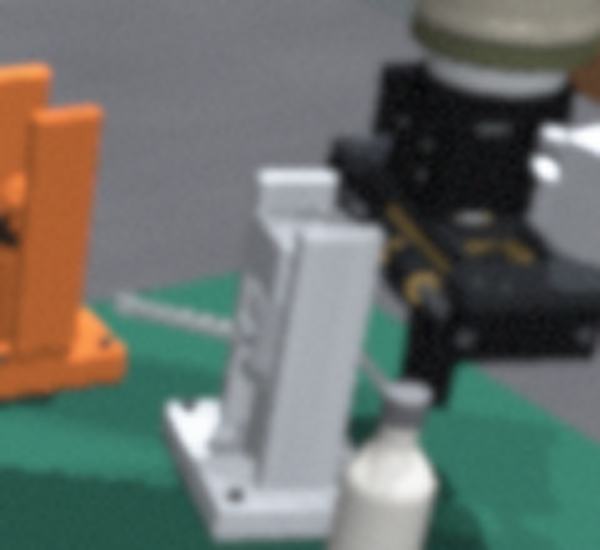

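The +y arm is swung down under the fingers and the other is still up. I'll press on to the stop.

move_arm(
  steps=[
    {"dx":0,"dy":0,"dz":0.2,"spin":0},
    {"dx":0,"dy":0,"dz":0.2,"spin":0},
    {"dx":0,"dy":0,"dz":0.2,"spin":0},
    {"dx":0,"dy":0,"dz":0,"spin":0},
    {"dx":0,"dy":0,"dz":0,"spin":0},
  ],
)

```text
time: 24.3
ee_pos: [0.5748, 0.3044, 0.2251]
eef_rot: [0.824, 0.567, 0.0, 0.0]
ft_force: [-0.1, 0.2, 5.3]
width: 0.0004
grip_force: 3.3
```

move_arm(
  steps=[
    {"dx":-0.2,"dy":0,"dz":0,"spin":0},
    {"dx":-0.2,"dy":0,"dz":0,"spin":0},
    {"dx":-0.2,"dy":0,"dz":0,"spin":0},
    {"dx":0,"dy":0,"dz":0,"spin":0},
    {"dx":0,"dy":0,"dz":0,"spin":0},
  ],
)

```text
time: 24.8
ee_pos: [0.5724, 0.3007, 0.2252]
eef_rot: [0.823, 0.568, 0.002, -0.001]
ft_force: [4.1, 9.5, -2.5]
width: 0.0006
grip_force: 6.4
```

```bash
python3 -c "
from h import *
st();err(.5475,.2335,1.206)"
```

```text
t 24.8 p [0.5724 0.3007 0.2252] a 1.2076 tilt [0.002 0.005] F [ 4.1  9.5 -2.5] w 0.0006 g 6.4 j [-0.1   0.61 -0.61  1.56  0.37  1.09 -1.17]
cm dx,dy [-7.16  0.06] spin 0.0016
```

move_arm(
  steps=[
    {"dx":0.4,"dy":0,"dz":-0.5,"spin":0},
    {"dx":0,"dy":0,"dz":-1,"spin":0},
    {"dx":-0.4,"dy":0,"dz":0,"spin":0},
    {"dx":-0.4,"dy":0,"dz":0,"spin":0},
    {"dx":0,"dy":0,"dz":0.4,"spin":0},
    {"dx":0,"dy":0,"dz":0.3,"spin":0},
    {"dx":0,"dy":0,"dz":0,"spin":0},
  ],
)

```text
time: 25.5
ee_pos: [0.5717, 0.2954, 0.234]
eef_rot: [0.824, 0.567, 0.002, -0.0]
ft_force: [1.1, 3.1, 9.2]
width: 0.0005
grip_force: 4.3
```

```bash
python3 -c "
from h import *
st();err(.5475,.2335,1.206)"
```

```text
t 25.5 p [0.5717 0.2954 0.234 ] a 1.2058 tilt [0.003 0.002] F [1.1 3.1 9.2] w 0.0005 g 4.3 j [-0.09  0.59 -0.61  1.56  0.37  1.1  -1.16]
cm dx,dy [-6.64 -0.05] spin -0.0002
```

move_arm(
  steps=[
    {"dx":0,"dy":0,"dz":0.2,"spin":0},
    {"dx":0,"dy":0,"dz":0.1,"spin":0},
    {"dx":0,"dy":0,"dz":0,"spin":0},
  ],
)

```text
time: 25.8
ee_pos: [0.5719, 0.296, 0.2319]
eef_rot: [0.824, 0.567, 0.003, -0.0]
ft_force: [1.4, 4.5, 13.9]
width: 0.0003
grip_force: 5.9
```

move_arm(
  steps=[
    {"dx":0,"dy":0,"dz":0.2,"spin":0},
    {"dx":0,"dy":0,"dz":0.1,"spin":0},
    {"dx":0,"dy":0,"dz":0,"spin":0},
    {"dx":0,"dy":0,"dz":0,"spin":0},
  ],
)

```text
time: 26.2
ee_pos: [0.5721, 0.2965, 0.2299]
eef_rot: [0.824, 0.567, 0.004, -0.0]
ft_force: [1.4, 5.9, 17.3]
width: 0.0004
grip_force: 7.5
```

```bash
python3 -c "
from h import *
st();err(.5475,.2335,1.206)"
```

```text
t 26.2 p [0.5721 0.2965 0.2299] a 1.2063 tilt [0.006 0.005] F [ 1.4  5.9 17.3] w 0.0004 g 7.5 j [-0.1   0.6  -0.61  1.57  0.37  1.09 -1.16]
cm dx,dy [-6.77 -0.05] spin 0.0003
```

The force and slope match the arm being on its stop, since the fingers now only slide along it. I'll lift over to the −y arm and use one finger with the body shifted away from the orange port.

move_arm(
  steps=[
    {"dx":0.3,"dy":0,"dz":-1.5,"spin":0},
    {"dx":0,"dy":0,"dz":-3,"spin":0},
    {"dx":0,"dy":0,"dz":-4,"spin":0},
    {"dx":0,"dy":0,"dz":-4,"spin":0},
    {"dx":0,"dy":0,"dz":-2.5,"spin":0},
    {"dx":0,"dy":0,"dz":0,"spin":0},
  ],
  claw=4,
)

```text
time: 26.8
ee_pos: [0.5726, 0.2975, 0.3807]
eef_rot: [0.824, 0.567, 0.002, 0.001]
ft_force: [0.5, -0.6, -0.3]
width: 0.0372
grip_force: 0.0
```

move_arm(
  steps=[
    {"dx":-2,"dy":0.3,"dz":0,"spin":0},
    {"dx":-2,"dy":0.3,"dz":0,"spin":0},
    {"dx":-2,"dy":0.3,"dz":0,"spin":0},
    {"dx":-2,"dy":0.3,"dz":0,"spin":0},
    {"dx":-2,"dy":0.3,"dz":0,"spin":0},
    {"dx":-2,"dy":0.3,"dz":0,"spin":0},
    {"dx":-2,"dy":0.3,"dz":0,"spin":0},
    {"dx":-2,"dy":0.3,"dz":0,"spin":0},
    {"dx":-0.5,"dy":0.1,"dz":0,"spin":0},
    {"dx":0,"dy":0,"dz":0,"spin":0},
    {"dx":0,"dy":0,"dz":0,"spin":0},
  ],
)

```text
time: 27.9
ee_pos: [0.5366, 0.1353, 0.3764]
eef_rot: [0.824, 0.567, -0.0, -0.0]
ft_force: [0.3, 0.3, 0.1]
width: 0.0398
grip_force: 0.0
```

```bash
python3 -c "
from h import *
st();err(.5475,.2335,1.206)
snap('scene','s6.png',(370,120,120,110),5)"
```

```text
t 27.9 p [0.5366 0.1353 0.3764] a 1.2065 tilt [-0.001  0.   ] F [0.3 0.3 0.1] w 0.0398 g 0.0 j [ 0.22  0.25 -0.64  1.67  0.16  1.28 -0.81]
cm dx,dy [ 9.57 -2.48] spin 0.0005
```

View pics/s6.png

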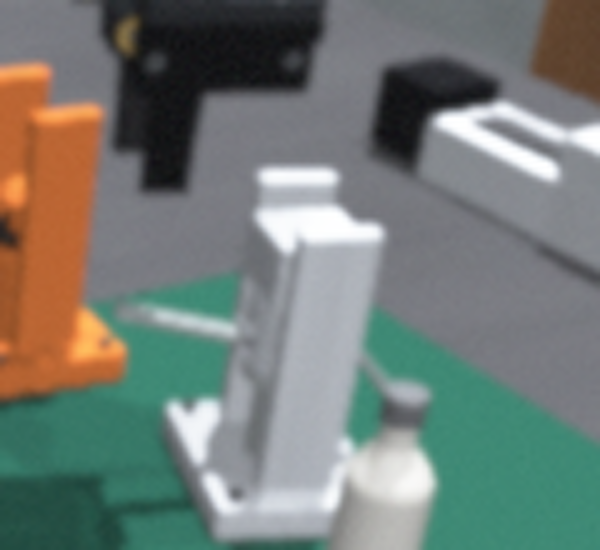

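The −y finger hangs above the raised −y arm (tip at (130,310) in the crop), and the +y arm is down at the right behind the bottle cap.

```bash
python3 -c "
from h import *
a=-.365;c,s=np.cos(a),np.sin(a)
for t in(.5,.6,.7,.8,.85):
    L=[(0,.026+d*np.cos(t)+.003*np.sin(t),.091-d*np.sin(t)+.003*np.cos(t)) for d in(.02,.04,.06)]
    p=proj('scene',[(.5475+c*x-s*y,.2335+s*x+c*y,z) for x,y,z in L]); print(t,((p-[370,120])*5).round(0).tolist())
"
```

```text
0.5 [[372.0, 339.0], [401.0, 354.0], [430.0, 370.0]]
0.6 [[370.0, 342.0], [397.0, 360.0], [423.0, 378.0]]
0.7 [[367.0, 345.0], [391.0, 366.0], [415.0, 387.0]]
0.8 [[365.0, 348.0], [386.0, 371.0], [406.0, 394.0]]
0.85 [[363.0, 349.0], [383.0, 374.0], [401.0, 398.0]]
```

move_arm(
  steps=[
    {"dx":0.4,"dy":0,"dz":1.5,"spin":0},
    {"dx":0,"dy":0,"dz":2,"spin":0},
    {"dx":0,"dy":0,"dz":2,"spin":0},
    {"dx":0,"dy":0,"dz":1.5,"spin":0},
    {"dx":0,"dy":0,"dz":1,"spin":0},
    {"dx":0,"dy":0,"dz":1,"spin":0},
    {"dx":0,"dy":0,"dz":1,"spin":0},
    {"dx":0,"dy":0,"dz":0,"spin":0},
  ],
)

```text
time: 28.75
ee_pos: [0.5379, 0.1381, 0.2756]
eef_rot: [0.824, 0.567, -0.001, -0.0]
ft_force: [-0.1, 0.1, 0.4]
width: 0.04
grip_force: 0.0
```

move_arm(
  steps=[
    {"dx":0.2,"dy":0,"dz":0.6,"spin":0},
    {"dx":0.2,"dy":0,"dz":0.6,"spin":0},
    {"dx":0.2,"dy":0,"dz":0.6,"spin":0},
    {"dx":0.2,"dy":0,"dz":0.6,"spin":0},
    {"dx":0.2,"dy":0,"dz":0.6,"spin":0},
    {"dx":0.3,"dy":0,"dz":0.6,"spin":0},
    {"dx":0.3,"dy":0,"dz":0.5,"spin":0},
    {"dx":0.1,"dy":0,"dz":0.3,"spin":0},
    {"dx":0,"dy":0,"dz":0,"spin":0},
  ],
)

```text
time: 29.65
ee_pos: [0.5443, 0.1543, 0.2326]
eef_rot: [0.824, 0.567, -0.0, 0.0]
ft_force: [-1.0, -1.5, 3.8]
width: 0.0401
grip_force: 2.0
```

```bash
python3 -c "
from h import *
st();err(.5475,.2335,1.206)"
```

```text
t 29.65 p [0.5443 0.1543 0.2326] a 1.206 tilt [-0. -0.] F [-1.  -1.5  3.8] w 0.0401 g 2.0 j [ 0.14  0.43 -0.6   1.78  0.28  1.02 -0.93]
cm dx,dy [ 7.51 -2.52] spin 0.0
```

move_arm(
  steps=[
    {"dx":0,"dy":0,"dz":0.2,"spin":0},
    {"dx":0.1,"dy":0,"dz":0.2,"spin":0},
    {"dx":0.1,"dy":0,"dz":0.2,"spin":0},
    {"dx":0.1,"dy":0,"dz":0.1,"spin":0},
    {"dx":0,"dy":0,"dz":0,"spin":0},
  ],
)

```text
time: 30.15
ee_pos: [0.546, 0.1567, 0.2269]
eef_rot: [0.824, 0.567, 0.001, 0.001]
ft_force: [-1.1, -3.2, 11.3]
width: 0.0401
grip_force: 4.7
```

move_arm(
  steps=[
    {"dx":-0.3,"dy":0,"dz":-0.6,"spin":0},
    {"dx":0,"dy":0,"dz":-1.1,"spin":0},
    {"dx":0.4,"dy":0,"dz":0,"spin":0},
    {"dx":0.5,"dy":0,"dz":0,"spin":0},
    {"dx":0,"dy":0,"dz":0.4,"spin":0},
    {"dx":0,"dy":0,"dz":0.4,"spin":0},
    {"dx":0,"dy":0,"dz":0.3,"spin":0},
    {"dx":0,"dy":0,"dz":0,"spin":0},
  ],
)

```text
time: 30.95
ee_pos: [0.5478, 0.1617, 0.2323]
eef_rot: [0.824, 0.567, -0.0, 0.001]
ft_force: [-3.6, -8.1, 16.6]
width: 0.0402
grip_force: 8.1
```

```bash
python3 -c "
from h import *
st();err(.5475,.2335,1.206)"
```

```text
t 30.95 p [0.5478 0.1617 0.2323] a 1.2051 tilt [ 0.    -0.002] F [-3.6 -8.1 16.6] w 0.0402 g 8.1 j [ 0.13  0.44 -0.6   1.76  0.29  1.02 -0.95]
cm dx,dy [ 6.7  -2.59] spin -0.0009
```

move_arm(
  steps=[
    {"dx":0,"dy":0,"dz":0.2,"spin":0},
    {"dx":0,"dy":0,"dz":0.1,"spin":0},
    {"dx":0,"dy":0,"dz":0,"spin":0},
    {"dx":0,"dy":0,"dz":0,"spin":0},
  ],
)

```text
time: 31.35
ee_pos: [0.548, 0.1615, 0.2305]
eef_rot: [0.824, 0.567, -0.0, 0.001]
ft_force: [-7.5, -10.9, 28.2]
width: 0.0399
grip_force: 13.1
```

move_arm(
  steps=[
    {"dx":-0.3,"dy":0,"dz":-1.5,"spin":0},
    {"dx":0,"dy":0,"dz":-3,"spin":0},
    {"dx":0,"dy":0,"dz":-4,"spin":0},
    {"dx":0,"dy":0,"dz":-4,"spin":0},
    {"dx":0,"dy":0,"dz":-4,"spin":0},
    {"dx":-4,"dy":0,"dz":0,"spin":0},
    {"dx":-4,"dy":0,"dz":0,"spin":0},
    {"dx":-4,"dy":0,"dz":0,"spin":0},
    {"dx":-4,"dy":0,"dz":0,"spin":0},
    {"dx":-4,"dy":0,"dz":0,"spin":0},
    {"dx":0,"dy":0,"dz":0,"spin":0},
  ],
)

```text
time: 32.45
ee_pos: [0.4735, -0.032, 0.3933]
eef_rot: [0.826, 0.564, -0.001, 0.0]
ft_force: [0.7, 0.9, -0.4]
width: 0.0402
grip_force: 0.0
```

```bash
python3 -c "
from h import *
import cv2
st()
snap('scene','sa.png',(375,120,100,140),4);snap('top','sb.png',(150,130,100,140),4)
cv2.imwrite('pics/s7.png',np.hstack([cv2.imread('pics/sa.png'),cv2.imread('pics/sb.png')]))
a=-.365;c,s=np.cos(a),np.sin(a)
for sg in(1,-1):
  for t in(.6,.7,.74,.8,.85):
    L=[(0,sg*(.026+d*np.cos(t)+.003*np.sin(t)),.091-d*np.sin(t)+.003*np.cos(t)) for d in(.03,.074)]
    W=[(.5475+c*x-s*y,.2335+s*x+c*y,z) for x,y,z in L]
    print(sg,t,((proj('scene',W)-[375,120])*4).round(0).tolist(),((proj('top',W)-[150,130])*4+[400,0]).round(0).tolist())
L=[(0,0,.151)];print(((proj('top',[(.5475,.2335,.151)])-[150,130])*4+[400,0]))
"
```

```text
t 32.45 p [ 0.4735 -0.032   0.3933] a 1.1988 tilt [-0.001 -0.002] F [ 0.7  0.9 -0.4] w 0.0402 g 0.0 j [ 0.49  0.04 -0.53  1.83  0.02  1.28 -0.41]
1 0.6 [[287.0, 281.0], [333.0, 313.0]] [[527.0, 206.0], [487.0, 191.0]]
1 0.7 [[284.0, 285.0], [325.0, 321.0]] [[531.0, 207.0], [497.0, 195.0]]
1 0.74 [[282.0, 286.0], [321.0, 324.0]] [[533.0, 208.0], [501.0, 197.0]]
1 0.8 [[280.0, 288.0], [316.0, 328.0]] [[535.0, 209.0], [508.0, 199.0]]
1 0.85 [[278.0, 289.0], [312.0, 332.0]] [[537.0, 210.0], [513.0, 202.0]]
-1 0.6 [[129.0, 285.0], [70.0, 320.0]] [[687.0, 269.0], [750.0, 295.0]]
-1 0.7 [[131.0, 288.0], [75.0, 327.0]] [[685.0, 268.0], [746.0, 293.0]]
-1 0.74 [[132.0, 290.0], [78.0, 330.0]] [[685.0, 268.0], [744.0, 293.0]]
-1 0.8 [[133.0, 292.0], [82.0, 334.0]] [[683.0, 268.0], [741.0, 291.0]]
-1 0.85 [[135.0, 293.0], [85.0, 338.0]] [[682.0, 267.0], [738.0, 290.0]]
[[567.62442769 218.69677258]]
```

View pics/s7.png

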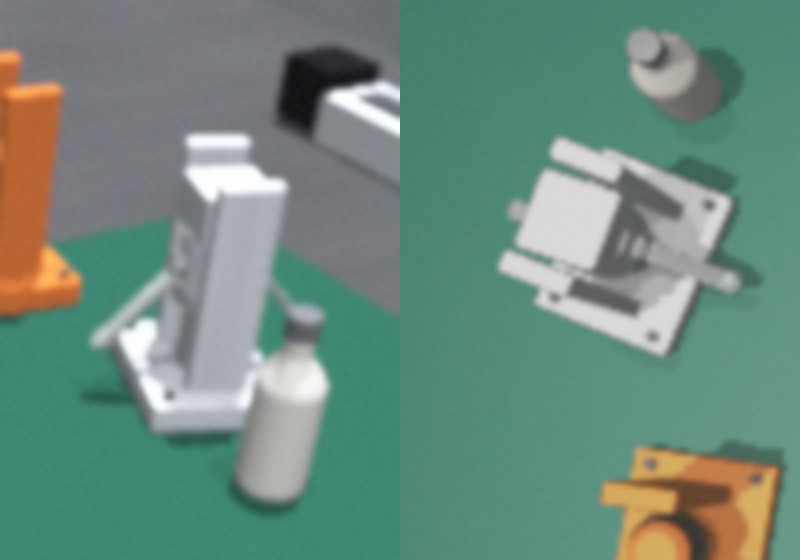

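The last picture shows the coupling seated with both arms steeply down: left arm end at (95,346), right arm from (270,278) to (293,308). Both slopes match 0.85 rad. The bottle stands and the robot is clear.

```bash
python3 -c "
from bench import job
print(job.close_job())"
```

```text
the job is handed in; nothing more can be done
None
```

The coupling is fully home on the port, both cam arms were swung down one after the other to their stops, and the job is handed in; the judge returned no verdict, so the arm angles rest on the last picture and the push forces.

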